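# Tip the parts tray into the bin over its rim

### The arm

A 6-joint arm with a two-finger parallel gripper is mounted at the origin on a cart in front of the work surface, level with it; the furniture and walls round the work are solid. World frame = base frame: x ahead of the robot, y to its left, z up, the work surface at z = 0. Lengths are in m, angles in rad, forces in N, time in s.
With the tool pointing down it reaches from about 0.35 to 0.775 m from the base axis. Payload 7.3 kg.
Tool frame: the origin (TCP) lies at the very end of the fingers, on their centre line; the grasp point (between the pads) lies 19 mm behind it; z points along the fingers, x is the direction in which the jaws open and shut, and the axes are right-handed (so a half turn about z gives the same grasp; the last joint's range is limited). The gripper opens to 92 mm and grips with 3 to 60 N. Pads are 19 mm wide; open, the fingers measure 130 mm over their backs; the gripper's body (75 mm by 190 mm) begins 47 mm behind the grasp point.
Start: joints at [1.076, 0.342, 1.524, -0, 1.275, -0.146], TCP at [0.179, 0.493, 0.227] pointing down, gripper open.
Joint ranges: [-2.53, 2.53], [-0.77, 2.02], [0.04, 2.7], [-1, 4.14], [0.28, 2.66], [-3.11, 3.11]. Speed limits (rad/s): [2.57, 2.57, 3.14, 3.14, 3.14, 3.14].

### API

Orientations are given as [roll, pitch, yaw] about the fixed x, y, z axes, in that order (R = Rz(yaw) Ry(pitch) Rx(roll)).
In Python, from cell import robot, read_camera, nets gives the robot as it stands. The module is installed in compiled form; this text tells all that it offers.
- The arm moves only by the tool carry_out, never from a script. Its arguments are lists of equal length, an entry for each row: "translation": the shift along the tool's x, y, z in m, a list of three; "turn": the turn, a rotation vector about the tool's x, y, z in rad, a list of three; "gripper": the gripper's target within -1 to 1 (shut at 1, half-way at 0, fully open at -1). A call has 1 to 10 rows; each row shifts and turns the commanded pose from where the row before left it, along the tool's axes as they then stand; what a row does not reach is not made up. A row lasts 1/10 s, in which the tool goes at most 50 mm and 8.59 degrees, less where a joint would pass 70% of its speed; a pose out of reach is approached as far as the arm can. A call with a gripper value outside its range is refused whole. The fingers move at their own pace and stop on an object; "squeeze" is the grip in N (left out, the last holds). Time passes only in rows, so rows that do not move let the fingers close. It gives the time, the measured TCP pose, the force and the opening at its end, in the units of the state.
- robot.observe(): the state, without advancing time (a new reading comes with each control period).
- read_camera(name): name is "scene" or "side" or "wrist"; returns a dict with "img" (384x512x3 uint8, red, green, blue), "fx", "fy", "cx", "cy" (pixels), "distortion" ([k1, k2, p1, p2, k3] as OpenCV has them; the pictures are not rectified), "world_from_camera" (4x4, takes a point from camera to world coordinates). Camera axes: x right, y down, z forward; pixel columns grow to the right and rows downward; lengths in m; the calibration is good to about 2 mm. A picture is of the moment at which its call begins. There is no depth.
- robot.hand_in(): hands the job in, once; it reports no verdict.
Trained networks look in a picture, given as the dict that the camera call returned (one of the last four; its "shot" number tells which), for a name from the list of things; names that differ only in an ending like _2 or _b are one class to them, and where a whole thing is asked for, a point or a joint stands for the part that bears it (a point fixed in the world has none). Each returns a list of dicts, best first, with "score" (0 to 1); they miss things now and then, are a little off and sometimes report something else, mostly with a low value. They report only what shows in the picture. A call takes as long as a camera call. They do not tell look-alikes from the thing itself.
- nets.regions_of(picture, name): "region" (384x512 bool, what is visible of it) and "pixel" ([column, row] in pixels, amid what is visible of it).
- nets.tip_of(picture, name): "pixel" ([column, row] in pixels: a listed point, or the origin of a listed thing).
The state is a dict: "time": time; "qpos": joint angles; "qvel": joint speeds; "joint_efforts": joint torques, N m; "tool_pos": TCP position; "tool_rot": TCP orientation; "contact_force": force on the tool from outside, world axes, zero at the start; "torque": the same for the moment, N m; "opening": finger opening in m.
Only numpy, scipy, OpenCV 4.12 (cv2) and the standard library are available. Lean on these libraries where they do the work, as an engineer would, in place of code of your own. Each camera call takes 0.05 s, during which the arm holds its last target. There are 200 camera calls.

### The job

Empty the four small parts out of the tipping tray into the grey bin without fingering them: carry the tray level by its bar, hook the strip under its front end behind the middle of the bin's near rim, and, keeping it hooked there, swing it up and over about the rim until it stands steeply nose down and everything has slid into the bin. Then set the empty tray down upright on the bench and let go. Do not shove the bin along or disturb the other things.

Things in the scene. Friction and masses are not known exactly. Their poses are not given: they have to be found in the camera images.
- tray: Shallow aluminium tray, 120 long (x, pouring direction) by 110 wide, 0.3 kg plus 0.18 kg of parts. Back and side walls 26 high, 3 thick; the front end (+x) is open, parts slide out there once it dips enough. Underside of its floor 14 above the bench when it stands on two rear feet and the hook strip; floor 3 thick. Origin on the bench below its middle, z up. (Sizes in mm.)
- tray_bar (a point): Middle of the tray's carrying bar: round steel, 12 diameter, along y, 110 above the bench when the tray stands, 102 clear between its uprights, 5 behind the tray's middle (near its centre of mass). A firm grip (25 N) carries the tray level; in a light one (8 N) the bar turns between the fingers. Tray axes; the notch is 45 ahead (+x) and 100 below. (Sizes in mm.)
- tray_notch (a point): Where the rim's centre line lies when seated in the corner of the tray's underside and the hook strip: a full-width strip 4 thick standing 14 down, front face 24 behind the open end. Site 4 ahead of that face, 4 below the underside, mid-width. Strip outside the bin, nose inside, the tray swings over the rim; only steady pressing forward and down keeps it there. Tray axes. (Sizes in mm.)
- bin: Open grey sheet-metal box, 130 (x) by 180 (y) outside, 3 walls, 75 high, rim rolled all round. It stands loose on the bench, about 0.9 kg: a sideways push of 5 to 10 N shifts it. Origin under its middle on the bench, z up, x away from the robot. (Sizes in mm.)
- bin_rim (a point): Middle of the centre line of the bin's near rim (the long one towards the robot): a rolled bead of 4 radius, along y, its centre 71 above the bench, its top 75. x points from this rim into the bin, y along the rim, z up. (Sizes in mm.)
- bin_floor (a point): Centre of the bin's inner floor, 63.5 beyond the near rim, 4 above the bench; axes as bin_rim. Inside it is 124 by 174. (Sizes in mm.)
- cap_a: Black round knurled end cap, 34 mm diameter, 12 mm high, one of the four loose parts lying in the tray. Origin at the centre of its underside.
- cap_b: Black round knurled end cap, 34 mm diameter, 12 mm high, one of the four loose parts lying in the tray. Origin at the centre of its underside.
- ring_a: Nickel ring mount in two steps, 32 mm diameter, 28 mm high, one of the four loose parts lying in the tray. Origin at the centre of its underside.
- ring_b: Nickel ring mount in two steps, 32 mm diameter, 28 mm high, one of the four loose parts lying in the tray. Origin at the centre of its underside.
- tape: Bystander, to be left alone: roll of tape lying flat, 63 mm across, 19 mm high. Origin at the centre of its underside.
- flux: Bystander, to be left alone: dropper bottle, 36 mm across, 78 mm high. Origin at the centre of its underside.
- long_pliers: Bystander, to be left alone: small pliers lying flat, 45x102x9 mm. Origin at the centre of its underside.
- pen: Bystander, to be left alone: felt pen lying, 138 mm long, 12 mm thick. Origin at the centre of its underside.
- driver: Bystander, to be left alone: small screwdriver lying, 140 mm long, 15 mm thick. Origin at the centre of its underside.
- glue: Bystander, to be left alone: white glue tube lying, 50 mm long, 17 mm thick. Origin at the centre of its underside.
Mind the look-alikes: they are no part of the job. Leave any yellow look-alike of the ring_a alone.

How it is judged:
By the outcome, as a careful person would: the job done as asked, in the order asked, and still so for the second after the job is handed in, with the robot touching nothing.
It also fails if it takes over 72 s, if anything falls off the work surface, if the arm or the gripper's body presses on something with over 40 N, if the wrist force passes 120 N, or if a joint passes its speed limit or range.

## Working session

There is one attempt and no reset: what is moved stays moved. The work goes in short steps, Python scripts to look and compute and a tool call to move; the robot and the scene stay as the last step left them, time stands still between calls to the robot, and variables do not carry over. Pictures are saved under pics/ and viewed, about 8 in all and at most 12, crops included, and the job is handed in when it is done.

Besides the shell and the picture viewer there is one more tool, called as a command line: name --argument value ..., lists and objects as JSON in quotes. carry_out: Moves the arm, as the interface text tells. Its arguments: {"type":"object","properties":{"translation":{"type":"array","items":{"type":"array","items":{"type":"number"}}},"turn":{"type":"array","items":{"type":"array","items":{"type":"number"}}},"gripper":{"type":"array","items":{"type":"number"}},"squeeze":{"type":"number"}},"required":["translation","turn","gripper"]}

```bash
mkdir -p pics; cat > h.py <<'E'
import numpy as np, cv2
from scipy.optimize import least_squares
from scipy.spatial.transform import Rotation as R
from cell import robot, read_camera, nets
def rays(p,px):
    K=np.array([[p['fx'],0,p['cx']],[0,p['fy'],p['cy']],[0,0,1]],float)
    u=cv2.undistortPoints(np.array(px,float).reshape(-1,1,2),K,np.array(p['distortion'],float)).reshape(-1,2)
    T=np.array(p['world_from_camera']); d=np.c_[u,np.ones(len(u))]@T[:3,:3].T
    return T[:3,3],d
def atz(p,px,z):
    o,d=rays(p,px); return o+d*((z-o[2])/d[:,2])[:,None]
def proj(p,X):
    K=np.array([[p['fx'],0,p['cx']],[0,p['fy'],p['cy']],[0,0,1]],float)
    T=np.linalg.inv(np.array(p['world_from_camera']))
    return cv2.projectPoints(np.array(X,float).reshape(-1,1,3),cv2.Rodrigues(T[:3,:3])[0],T[:3,3],K,np.array(p['distortion'],float))[0].reshape(-1,2)
def tri(obs):
    A=np.zeros((3,3));b=np.zeros(3)
    for p,px in obs:
        o,d=rays(p,[px]);d=d[0]/np.linalg.norm(d);M=np.eye(3)-np.outer(d,d);A+=M;b+=M@o
    return np.linalg.solve(A,b)
def save(p,n,crop=None,s=1):
    im=p['img'][:,:,::-1]
    if crop: im=im[crop[1]:crop[3],crop[0]:crop[2]]
    cv2.imwrite('pics/'+n,cv2.resize(im,None,fx=s,fy=s,interpolation=cv2.INTER_CUBIC))
E
python3 - <<'E'
from h import *
np.set_printoptions(precision=4,suppress=True)
s=robot.observe();print(s)
ps={c:read_camera(c) for c in('scene','side','wrist')}
im=np.hstack([ps['scene']['img'],ps['side']['img']])
cv2.imwrite('pics/a.png',np.vstack([ps['scene']['img'],])[:,:,::-1].repeat(1,0))
save(ps['scene'],'scene.png',None,1.5);save(ps['side'],'side.png',None,1.5)
for c in ps:
  print(c,np.array(ps[c]['world_from_camera'])[:3,3])
  for n in('tray_bar','tray_notch','bin_rim','bin_floor','bin','tray','ring_a','cap_a','flux','tape','long_pliers','pen','driver','glue'):
    print(n,[(np.round(r['pixel'],1).tolist(),round(r['score'],2)) for r in nets.tip_of(ps[c],n)[:4]])
E
```

```text
{'time': 0.0, 'qpos': array([ 1.076 ,  0.3428,  1.525 , -0.    ,  1.2754, -0.146 ]), 'qvel': array([-0.0009,  0.0004,  0.0007,  0.0007,  0.0004, -0.    ]), 'joint_efforts': array([  0.0028, -43.1245, -24.4219,   0.0719,   0.0559,  -0.0002]), 'tool_pos': array([0.1792, 0.493 , 0.226 ]), 'tool_rot': array([-3.1414,  0.0016,  1.222 ]), 'contact_force': array([-0.1541, -0.2125, -0.0935]), 'torque': array([-0.0051,  0.0386,  0.0245]), 'opening': 0.09206036855242383}
scene [0.2618 0.3565 0.7116]
tray_bar [([321.5, 169.1], 0.95), ([312.0, 254.9], 0.47)]
tray_notch [([301.2, 188.3], 0.69), ([321.9, 169.6], 0.43)]
bin_rim [([225.3, 258.9], 0.92)]
bin_floor [([202.7, 263.6], 0.9)]
bin [([204.8, 262.7], 0.61), ([302.4, 189.2], 0.37)]
tray [([311.3, 196.3], 0.88)]
ring_a [([308.8, 196.7], 0.61), ([287.7, 176.7], 0.58), ([318.4, 184.2], 0.46), ([323.4, 203.4], 0.36)]
cap_a [([327.3, 205.8], 0.66), ([334.4, 191.7], 0.55), ([184.0, 206.4], 0.49), ([310.7, 255.0], 0.36)]
flux [([256.6, 166.7], 0.7), ([313.8, 198.8], 0.68)]
tape [([233.1, 187.5], 0.88), ([313.8, 257.7], 0.34)]
long_pliers [([313.8, 2
[... 220 characters left out ...]
27.3, 179.8], 0.75), ([281.3, 282.2], 0.69)]
tray_notch [([276.6, 276.9], 0.95)]
bin_rim [([227.5, 176.5], 0.74)]
bin_floor [([250.9, 197.9], 0.68), ([238.7, 281.1], 0.62)]
bin [([250.7, 196.2], 0.59)]
tray []
ring_a [([324.0, 284.3], 0.7), ([261.3, 272.7], 0.66), ([269.9, 289.4], 0.57)]
cap_a [([239.4, 279.6], 0.7), ([254.6, 298.2], 0.61)]
flux [([354.7, 260.2], 0.97)]
tape [([330.7, 236.6], 0.82)]
long_pliers [([195.4, 255.1], 0.85)]
pen [([253.5, 301.0], 0.5), ([322.0, 201.7], 0.42)]
driver []
glue [([249.0, 242.2], 0.44)]
wrist [0.1093 0.5181 0.3841]
tray_bar []
tray_notch []
bin_rim []
bin_floor []
bin []
tray []
ring_a []
cap_a []
flux []
tape []
long_pliers []
pen []
driver []
glue []
```

View pics/scene.png

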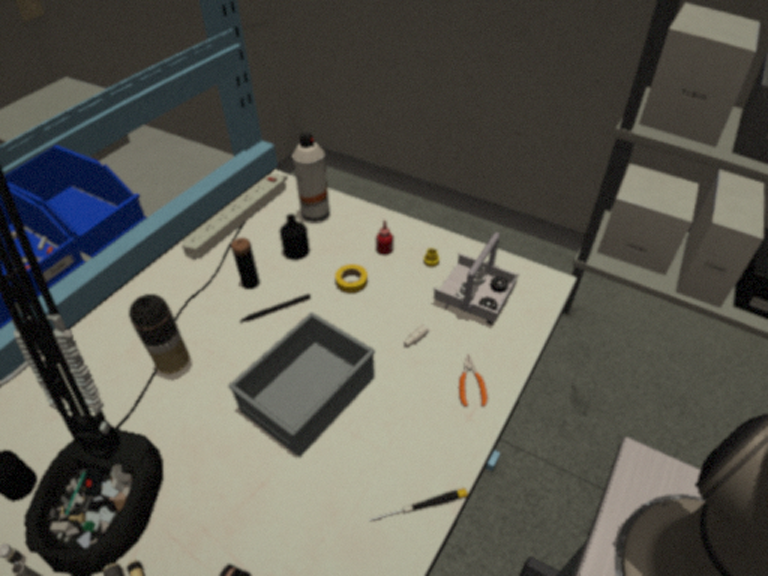

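View pics/side.png

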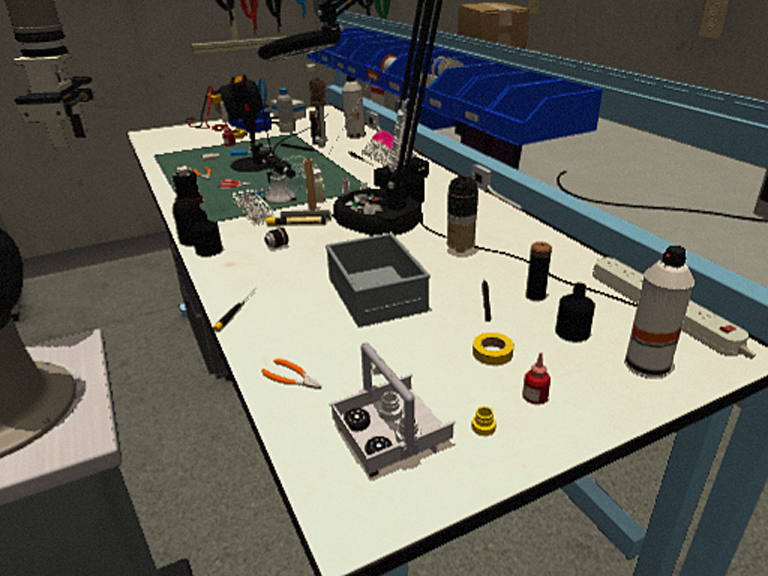

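Scene: tray at (475,282)/1.5, open front facing left-up toward the yellow ring look-alike at (431,257)/1.5. The bin is at (305,385)/1.5, its near rim facing the robot around (338,388)/1.5. In the side view the tray is at (392,410)/1.5 and the bin at (380,275)/1.5. The candidates for the rings are the nickel ones in the tray; the yellow one on the bench is not wanted. I'll fit the poses by silhouette plus points.

```bash
cat > fit.py <<'E'
from h import *
from scipy.optimize import minimize
def box(x0,x1,y0,y1,z0,z1): return np.array([[x,y,z] for x in(x0,x1) for y in(y0,y1) for z in(z0,z1)])
m=1e-3
BIN=[box(-65,65,-90,90,0,75)*m]
TRAY=[box(-60,60,-55,55,14,40)*m, box(-60,-40,-55,55,0,20)*m,box(32,36,-55,55,0,20)*m, box(-11,1,-57,-51,14,110)*m,box(-11,1,51,57,14,110)*m,box(-11,1,-57,57,104,116)*m]
TRAY[0]=np.array([p for p in TRAY[0]]) 
def place(P,q,z=0):
    c,s=np.cos(q[2]),np.sin(q[2]); return P@np.array([[c,s,0],[-s,c,0],[0,0,1]])+[q[0],q[1],z]
def sil(p,parts,q,S=4):
    M=np.zeros((384*S,512*S),np.uint8)
    for P in parts:
        u=proj(p,place(P,q)); h=cv2.convexHull(((u+.5)*S).astype(np.float32)).astype(np.int32); cv2.fillPoly(M,[h],255)
    return cv2.resize(M,(512,384),interpolation=cv2.INTER_AREA)/255.
def fit(obs,parts,q0,pts=(),w=1):
    """obs: list (pic,mask); pts: (pic,local,pixel)"""
    G=[cv2.GaussianBlur(mk.astype(float),(0,0),1.0) for _,mk in obs]
    def f(q,full=False):
        e=sum(((cv2.GaussianBlur(sil(p,parts,q),(0,0),1.0)-g)**2).sum()/ (g.sum()) for (p,_),g in zip(obs,G))
        return e
    best=minimize(f,q0,method='Nelder-Mead',options=dict(initial_simplex=np.array([q0]+[np.array(q0)+d for d in np.diag([.01,.01,.08])]),xatol=1e-4,fatol=1e-5))
    return best.x,best.fun
E
python3 - <<'E'
from fit import *
np.set_printoptions(precision=4,suppress=True)
a=read_camera('scene');b=read_camera('side')
rs={}
for n in('bin','tray'):
  for c,p in(('scene',a),('side',b)):
    r=nets.regions_of(p,n); print(n,c,[(x['pixel'],x['score'],x['region'].sum()) for x in r[:3]]); rs[n,c]=r
bar=tri([(a,(321.5,169.1)),(b,(258.2,246.8))]);nt=tri([(a,(301.2,188.3)),(b,(276.6,276.9))])
rim=tri([(a,(225.3,258.9)),(b,(227.5,176.5))]);fl=tri([(a,(202.7,263.6)),(b,(250.9,197.9))])
print(bar,nt,rim,fl)
print('single bar',atz(a,[(321.5,169.1)],.11),atz(b,[(258.2,246.8)],.11),'notch',atz(b,[(276.6,276.9)],.01),atz(a,[(301.2,188.3)],.01))
print('rim',atz(a,[(225.3,258.9)],.071),atz(b,[(227.5,176.5)],.071), 'fl',atz(a,[(202.7,263.6)],.004),atz(b,[(250.9,197.9)],.004))
yb=np.arctan2(*(fl-rim)[[1,0]]); yt=np.arctan2(*(nt-bar)[[1,0]]); print(yb,yt)
E
python3 - <<'E'
from h import *
a=read_camera('scene');b=read_camera('side')
for c,p in(('scene',a),('side',b)):
  for n,x in(('yellow/ring','ring_a'),('tape','tape'),('flux','flux'),('plier','long_pliers'),('glue','glue'),('pen','pen'),('driver','driver')):
    print(c,x,[(atz(p,[r['pixel']],.005)[0].round(3),round(r['score'],2)) for r in nets.tip_of(p,x)[:2]])
E
```

```text
bin scene [([205.8, 253.9], 0.87, np.int64(5311))]
bin side [([250.1, 186.2], 0.85, np.int64(3192))]
tray scene [([314.6, 188.4], 0.8, np.int64(1500))]
tray side [([255.7, 280.3], 0.84, np.int64(2931))]
[ 0.4704 -0.3072  0.1087] [ 0.5149 -0.3033  0.0155] [0.5459 0.0295 0.0742] [ 0.6153  0.0291 -0.0078]
single bar [[ 0.4705 -0.3061  0.11  ]] [[ 0.4692 -0.3089  0.11  ]] notch [[ 0.5124 -0.2996  0.01  ]] [[ 0.5219 -0.3107  0.01  ]]
rim [[0.5449 0.0285 0.071 ]] [[0.5506 0.0366 0.071 ]] fl [[0.6133 0.0334 0.004 ]] [[0.6032 0.0093 0.004 ]]
-0.006046270979875533 0.08743608885797446
scene ring_a [(array([ 0.579, -0.341,  0.005]), 0.68), (array([ 0.482, -0.345,  0.005]), 0.53)]
scene tape []
scene flux [(array([ 0.682, -0.338,  0.005]), 0.67)]
scene long_pliers [(array([ 0.49 , -0.299,  0.005]), 0.54), (array([ 0.395, -0.121,  0.005]), 0.5)]
scene glue [(array([ 0.518, -0.167,  0.005]), 0.48)]
scene pen [(array([ 0.78 , -0.093,  0.005]), 0.74), (array([ 0.496, -0.289,  0.005]), 0.4)]
scene driver [(array([0.362, 0.101, 0.005]), 0.49)]
side ring_a [(array([ 0.493, -0.274,  0.005]), 0.76), (array([ 0.481, -0.321,  0.005]), 0.63)]
side tape [(array([ 0.691, -0.238,  0.005]), 0.81)]
side flux []
side long_pliers []
side glue [(array([ 0.52 , -0.167,  0.005]), 0.47)]
side pen [(array([ 0.77 , -0.092,  0.005]), 0.55), (array([0.596, 0.153, 0.005]), 0.23)]
side driver [(array([0.364, 0.087, 0.005]), 0.5)]
```

```bash
python3 - <<'E'
from fit import *
np.set_printoptions(precision=4,suppress=True)
a=read_camera('scene');b=read_camera('side')
get=lambda p,n: nets.regions_of(p,n)[0]['region']
ma,mb=get(a,'bin'),get(b,'bin')
q0=[.61,.03,0.]
for o in ([(a,ma),(b,mb)],[(a,ma)],[(b,mb)]): print('bin',*fit(o,BIN,q0))
qb,_=fit([(a,ma),(b,mb)],BIN,q0)
ma,mb=get(a,'tray'),get(b,'tray')
# fill upright/bar gap-insensitive
q1=[.476,-.307,.07]
for o in ([(a,ma),(b,mb)],[(a,ma)],[(b,mb)]): print('tray',*fit(o,TRAY,q1))
qt,_=fit([(a,ma),(b,mb)],TRAY,q1)
out=[]
for p in(a,b):
  im=cv2.resize(p['img'][:,:,::-1],None,fx=3,fy=3)
  for parts,q in((BIN,qb),(TRAY,qt)):
    for P in parts:
      u=proj(p,place(P,q))
      for i in range(8):
        for j in range(i):
          if bin(i^j).count('1')==1: cv2.line(im,*[tuple(((u[k]+.5)*3).astype(int).tolist()) for k in(i,j)],(0,255,0),1)
  out.append(im)
A=out[0][440:940,430:1080];B=out[1][450:970,400:960]
h=560;im=np.hstack([cv2.resize(A[:500],(400*650//500-0,400)),cv2.resize(B,(280*560//400,400))]);cv2.imwrite('pics/fit.png',im[:, :800]);print(im.shape)
E
```

```text
bin [ 0.6111  0.0256 -0.1148] 0.015470803844823883
bin [ 0.6122  0.0256 -0.1039] 0.0025832163380358677
bin [ 0.6089  0.0226 -0.1173] 0.004278045300484609
tray [ 0.4714 -0.3084  0.0276] 0.5652664848455164
tray [ 0.4718 -0.3092  0.0468] 0.1787908129273155
tray [ 0.471  -0.3074  0.0195] 0.37801188237506544
(400, 912, 3)
```

View pics/fit.png

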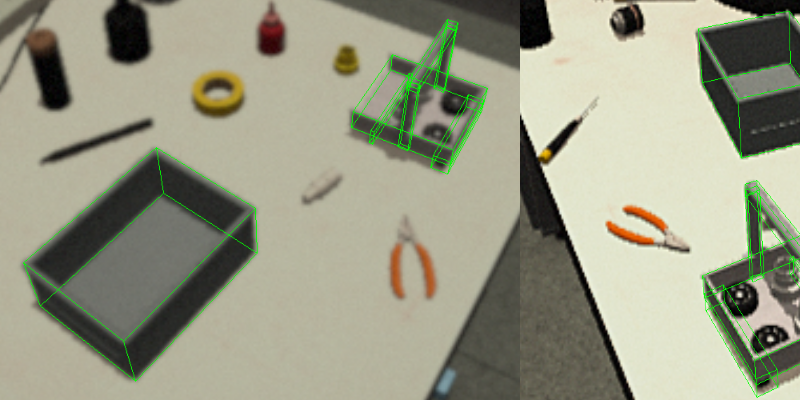

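The bin fit is good: centre (0.612,0.025), yaw about -0.11. The tray's pose fits roughly (0.471,-0.308), yaw about 0.035. I'll turn the tool and fly to above the tray to look closely with the wrist camera.

carry_out --translation '[[0,0,0],[0,0,0],[0,0,0],[0,0,0],[0,0,0],[0,0,0],[0,0,0],[0,0,0],[0,0,0]]' --turn '[[0,0,0.1475],[0,0,0.1475],[0,0,0.1475],[0,0,0.1475],[0,0,0.1475],[0,0,0.1475],[0,0,0.1475],[0,0,0.1475],[0,0,0]]' --gripper '[-1,-1,-1,-1,-1,-1,-1,-1,-1]'

```text
time: 4.55
tool_pos: [0.1794, 0.4934, 0.2268]
tool_rot: [-3.141, -0.0, 0.041]
contact_force: [-0.3, 0.8, 0.7]
opening: 0.0918
```

carry_out --translation '[[0.026,0.039,0],[0.026,0.039,0],[0.026,0.039,0],[0.026,0.039,0],[0.026,0.039,0],[0.026,0.039,0],[0.026,0.039,0],[0.026,0.039,0],[0.026,0.039,0],[0,0,0]]' --turn '[[0,0,0],[0,0,0],[0,0,0],[0,0,0],[0,0,0],[0,0,0],[0,0,0],[0,0,0],[0,0,0],[0,0,0]]' --gripper '[-1,-1,-1,-1,-1,-1,-1,-1,-1,-1]'

```text
time: 5.55
tool_pos: [0.4309, 0.1485, 0.2268]
tool_rot: [3.14, -0.002, 0.04]
contact_force: [0.0, 0.1, -0.5]
opening: 0.0917
```

carry_out --translation '[[0.002,0.044,0],[0.002,0.044,0],[0.002,0.044,0],[0.002,0.044,0],[0.002,0.044,0],[0.002,0.044,0],[0.002,0.044,0],[0.002,0.044,0],[0.002,0.044,0],[0.002,0.044,0]]' --turn '[[0,0,0],[0,0,0],[0,0,0],[0,0,0],[0,0,0],[0,0,0],[0,0,0],[0,0,0],[0,0,0],[0,0,0]]' --gripper '[-1,-1,-1,-1,-1,-1,-1,-1,-1,-1]'

```text
time: 6.55
tool_pos: [0.4666, -0.2872, 0.2268]
tool_rot: [-3.141, -0.0, 0.046]
contact_force: [0.8, 1.0, -0.2]
opening: 0.0917
```

```bash
python3 - <<'E'
from fit import *
np.set_printoptions(precision=4,suppress=True)
w=read_camera('wrist');s=robot.observe();print(s['tool_pos'],s['tool_rot'])
q=[.4714,-.3084,.035]
for n,z in(('tray_bar',.11),('tray_notch',.01)):
  print(n,[(r['pixel'],r['score'],atz(w,[r['pixel']],z)[0]) for r in nets.tip_of(w,n)[:2]])
print(np.array(w['world_from_camera']))
cv2.imwrite('pics/w0_raw.png',w['img'][:,:,::-1])
im=cv2.resize(w['img'][:,:,::-1],None,fx=1.5,fy=1.5)
for P in TRAY:
  u=proj(w,place(P,q))
  for i in range(8):
    for j in range(i):
      if bin(i^j).count('1')==1: cv2.line(im,*[tuple(((u[k]+.5)*1.5).astype(int).tolist()) for k in(i,j)],(0,255,0),1)
cv2.imwrite('pics/w0.png',im)
E
```

```text
[ 0.4668 -0.2936  0.2264] [ 3.1374 -0.0007  0.043 ]
tray_bar [([256.4, 204.6], 0.57, array([ 0.4691, -0.3056,  0.11  ]))]
tray_notch [([286.4, 188.2], 0.58, array([ 0.5138, -0.3119,  0.01  ])), ([232.3, 165.5], 0.34, array([ 0.4348, -0.2822,  0.01  ]))]
[[ 0.999   0.0438  0.0119  0.4621]
 [ 0.0454 -0.961  -0.2726 -0.2142]
 [-0.0005  0.2729 -0.962   0.3848]
 [ 0.      0.      0.      1.    ]]
```

View pics/w0.png

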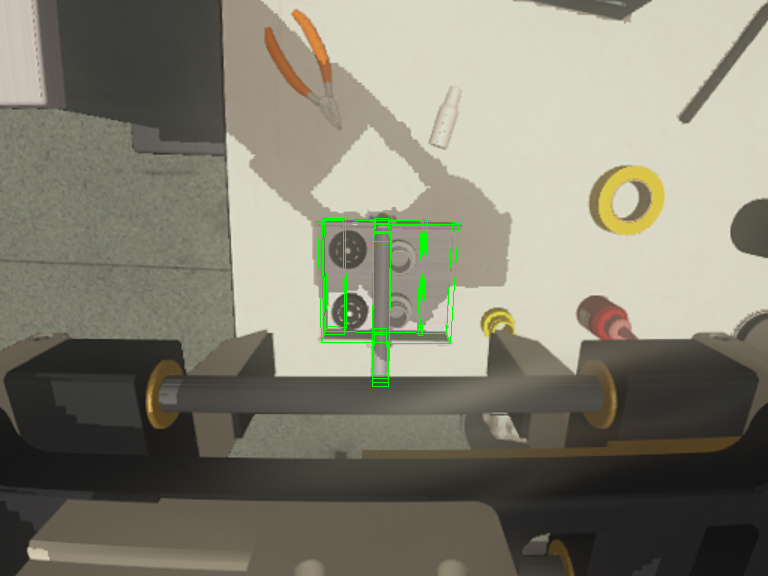

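The tray fit overlays the wrist view well: caps at (348,250) and (350,313), rings at (400,255) and (400,310), all in the tray. The yellow look-alike sits outside it at (498,322). I'll descend onto the bar and grip firmly.

carry_out --translation '[[0,0.0072,0.02],[0,0.0072,0.02],[0,0,0.025],[0,0,0.025],[0,0,0.025],[0,0,0.02],[0,0,0],[0,0,0]]' --turn '[[0,0,0.008],[0,0,0],[0,0,0],[0,0,0],[0,0,0],[0,0,0],[0,0,0],[0,0,0]]' --gripper '[-1,-1,-1,-1,-1,-1,-1,-1]'

```text
time: 7.5
tool_pos: [0.4674, -0.2994, 0.0923]
tool_rot: [-3.141, -0.0, 0.037]
contact_force: [0.1, 0.7, 0.5]
opening: 0.092
```

carry_out --translation '[[0,0,0],[0,0,0],[0,0,0],[0,0,0],[0,0,0],[0,0,0],[0,0,0],[0,0,0],[0,0,0],[0,0,0]]' --turn '[[0,0,0],[0,0,0],[0,0,0],[0,0,0],[0,0,0],[0,0,0],[0,0,0],[0,0,0],[0,0,0],[0,0,0]]' --gripper '[1,1,1,1,1,1,1,1,1,1]' --squeeze 25

```text
time: 8.5
tool_pos: [0.4669, -0.3006, 0.0917]
tool_rot: [-3.141, 0.0, 0.034]
contact_force: [-0.2, -0.5, -0.5]
opening: 0.0167
```

carry_out --translation '[[0,0,0],[0,0,0],[0,0,0],[0,0,-0.003],[0,0,-0.005],[0,0,-0.008],[0,0,-0.015],[0,0,-0.015],[0,0,-0.01],[0,0,0]]' --turn '[[0,0,0],[0,0,0],[0,0,0],[0,0,0],[0,0,0],[0,0,0],[0,0,0],[0,0,0],[0,0,0],[0,0,0]]' --gripper '[1,1,1,1,1,1,1,1,1,1]'

```text
time: 9.5
tool_pos: [0.4676, -0.3012, 0.1495]
tool_rot: [3.139, -0.002, 0.034]
contact_force: [-0.0, -0.0, -4.3]
opening: 0.0112
```

```bash
python3 - <<'E'
from fit import *
np.set_printoptions(precision=4,suppress=True)
w=read_camera('wrist');b=read_camera('side');s=robot.observe();print(s['tool_pos'],s['tool_rot'],s['contact_force'],s['torque'],s['opening'],s['time'])
for n in('tray_bar','tray_notch'):
  for p in(w,b): print(n,[(r['pixel'],round(r['score'],2)) for r in nets.tip_of(p,n)[:2]])
A=cv2.resize(w['img'][80:260,150:350,::-1],None,fx=2,fy=2);B=cv2.resize(b['img'][210:330,200:320,::-1],None,fx=3,fy=3)
cv2.imwrite('pics/lift.png',np.hstack([A,B]))
E
```

```text
[ 0.4668 -0.3005  0.1476] [-3.1414  0.0001  0.034 ] [-0.5161 -0.5633 -4.353 ] [-0.0144  0.0342  0.0251] 0.01097942653083163 9.6
tray_bar [([255.9, 261.4], 0.7)]
tray_bar [([256.7, 219.4], 0.58)]
tray_notch [([302.3, 205.8], 0.72)]
tray_notch [([357.4, 262.9], 0.48)]
```

View pics/lift.png

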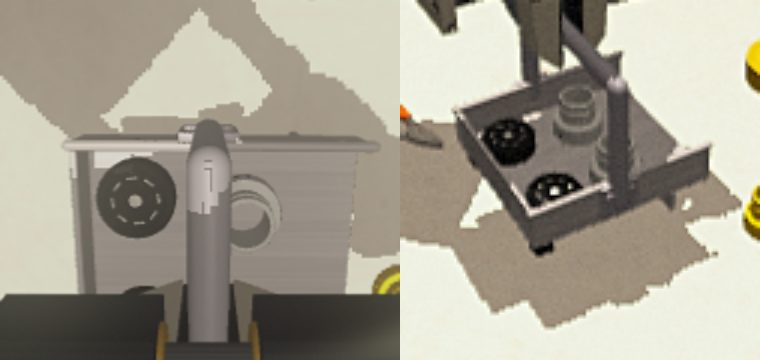

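The tray is lifted level with all four parts in it. Next I raise it a bit, turn it to the bin's yaw and carry it to just short of the rim.

carry_out --translation '[[0,0,-0.01],[0,0,-0.014],[0,0,-0.014],[0,0,-0.006],[-0.001,-0.008,0],[-0.001,-0.016,0],[-0.001,-0.024,0],[-0.001,-0.024,0],[-0.001,-0.024,0],[-0.001,-0.025,0]]' --turn '[[0,0,0.03],[0,0,0.042],[0,0,0.042],[0,0,0.03],[0,0,0],[0,0,0],[0,0,0],[0,0,0],[0,0,0],[0,0,0]]' --gripper '[1,1,1,1,1,1,1,1,1,1]'

```text
time: 10.8
tool_pos: [0.4735, -0.1772, 0.1908]
tool_rot: [-3.14, 0.002, -0.109]
contact_force: [0.3, -0.2, -4.8]
opening: 0.0111
```

carry_out --translation '[[-0.001,-0.025,0],[-0.001,-0.025,0],[-0.001,-0.025,0],[-0.001,-0.025,0],[-0.001,-0.025,0],[0,-0.025,0],[0,-0.025,0],[0,-0.022,0],[0,-0.016,0],[0,-0.008,0]]' --turn '[[0,0,0],[0,0,0],[0,0,0],[0,0,0],[0,0,0],[0,0,0],[0,0,0],[0,0,0],[0,0,0],[0,0,0]]' --gripper '[1,1,1,1,1,1,1,1,1,1]'

```text
time: 11.8
tool_pos: [0.4924, 0.0429, 0.191]
tool_rot: [-3.141, 0.002, -0.107]
contact_force: [0.7, -0.7, -4.3]
opening: 0.0111
```

carry_out --translation '[[0,0,0],[0,0,0],[0,0,0]]' --turn '[[0,0,0],[0,0,0],[0,0,0]]' --gripper '[1,1,1]'

```text
time: 12.1
tool_pos: [0.4934, 0.0399, 0.1916]
tool_rot: [3.141, 0.0, -0.111]
contact_force: [-0.6, -0.2, -3.9]
opening: 0.011
```

```bash
cat > look.py <<'E'
from fit import *
import sys
np.set_printoptions(precision=4,suppress=True)
QB=[.6115,.0255,-.108]
def trayp(P,rim,th,yaw):  # tray pts swung th about rim
    L=(P-[.040,0,.010])  # notch at tray x=.040,z=.010
    L=R.from_euler('y',th).apply(L); return R.from_euler('z',yaw).apply(L)+rim
def lines(im,p,X,k,s,o,col):
    u=(proj(p,X)+.5-o)*s
    for i in range(8):
        for j in range(i):
            if bin(i^j).count('1')==1: cv2.line(im,*[tuple(u[t].astype(int).tolist()) for t in(i,j)],col,1)
def crop(p,c,s): return cv2.resize(p['img'][c[1]:c[3],c[0]:c[2],::-1],None,fx=s,fy=s,interpolation=cv2.INTER_CUBIC)
E
python3 - <<'E'
from look import *
w=read_camera('wrist');b=read_camera('side');a=read_camera('scene');s=robot.observe();print(s['tool_pos'],s['tool_rot'],s['contact_force'],s['time'])
sp=s['tool_pos'];yaw=s['tool_rot'][2]
# notch predicted: bar at tool + y offset -.0065 (tray y)
bar=sp+[0,0,.019]+R.from_euler('z',yaw).apply([0,-.0065,0]); notch=bar+R.from_euler('z',yaw).apply([.045,0,-.100]); print('notch',notch)
ims=[]
for p,c,k in((a,(140,150,300,310),2.4),(b,(180,120,320,260),2.4*160/140),(w,(130,0,512,384),1)):
  im=crop(p,c,k)
  lines(im,p,place(BIN[0],QB),0,k,np.array(c[:2]),(0,255,0))
  for P in TRAY: lines(im,p,trayp(P,notch,0,yaw),0,k,np.array(c[:2]),(0,0,255))
  ims.append(im[:384,:384]);
cv2.imwrite('pics/pre.png',np.hstack(ims)[:, :1152]); cv2.imwrite('pics/pre.png',cv2.resize(np.vstack([np.hstack([ims[0],ims[1]]),]),None,fx=1,fy=1)); cv2.imwrite('pics/prew.png',ims[2])
print([(r['pixel'],round(r['score'],2)) for r in nets.tip_of(w,'bin_rim')[:2]],[(r['pixel'],round(r['score'],2)) for r in nets.tip_of(b,'tray_notch')[:2]])
np.savez('pre.npz',w=w['img'])
E
```

```text
[0.4935 0.0399 0.1917] [-3.1416  0.     -0.111 ] [ 0.0592  0.4637 -4.2729] 12.25
notch [0.5375 0.0285 0.1107]
[] [([225.4, 165.8], 0.72), ([358.6, 264.7], 0.71)]
```

View pics/pre.png

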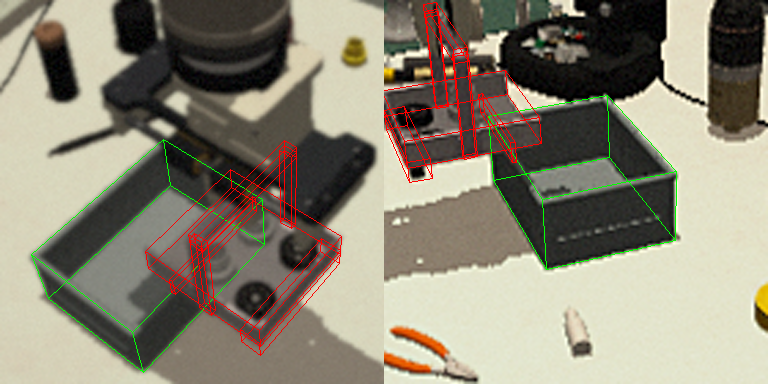

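View pics/prew.png

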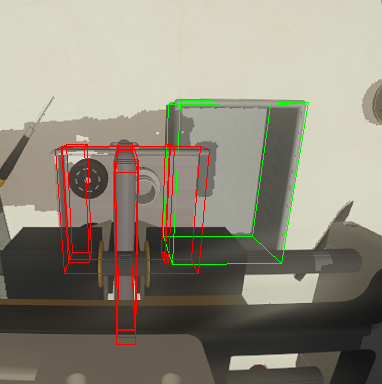

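The bin and tray models overlay all three views. The tray is level, the gap to the rim is about 10 mm, it is about 40 mm high, and it needs 5 mm sideways. I'll lower it behind the rim, then creep forward.

carry_out --translation '[[0,-0.0025,0.006],[0,-0.0025,0.008],[0,0,0.008],[0,0,0.007],[0,0,0.004],[0.002,0,0],[0.002,0,0],[0.001,0,0],[0.001,0,0],[0,0,0]]' --turn '[[0,0,0],[0,0,0],[0,0,0],[0,0,0],[0,0,0],[0,0,0],[0,0,0],[0,0,0],[0,0,0],[0,0,0]]' --gripper '[1,1,1,1,1,1,1,1,1,1]'

```text
time: 13.35
tool_pos: [0.5003, 0.0448, 0.1589]
tool_rot: [-3.141, -0.001, -0.11]
contact_force: [-0.2, 0.4, -4.9]
opening: 0.0113
```

carry_out --translation '[[0.001,0,0],[0.001,0,0],[0,0,0]]' --turn '[[0,0,0],[0,0,0],[0,0,0]]' --gripper '[1,1,1]'

```text
time: 13.65
tool_pos: [0.5022, 0.0446, 0.1588]
tool_rot: [-3.142, -0.0, -0.11]
contact_force: [0.4, 1.1, -4.1]
opening: 0.0106
```

carry_out --translation '[[0.001,0,0],[0,0,0]]' --turn '[[0,0,0],[0,0,0]]' --gripper '[1,1]'

```text
time: 13.85
tool_pos: [0.5031, 0.0445, 0.1587]
tool_rot: [-3.141, -0.0, -0.11]
contact_force: [0.1, -0.9, -4.0]
opening: 0.0109
```

carry_out --translation '[[0.001,0,0],[0,0,0]]' --turn '[[0,0,0],[0,0,0]]' --gripper '[1,1]'

```text
time: 14.05
tool_pos: [0.504, 0.0444, 0.1587]
tool_rot: [-3.142, 0.0, -0.11]
contact_force: [-0.2, 0.6, -3.8]
opening: 0.0109
```

carry_out --translation '[[0.001,0,0],[0,0,0]]' --turn '[[0,0,0],[0,0,0]]' --gripper '[1,1]'

```text
time: 14.25
tool_pos: [0.505, 0.0443, 0.1587]
tool_rot: [-3.142, 0.0, -0.11]
contact_force: [-0.5, 0.1, -3.7]
opening: 0.0112
```

carry_out --translation '[[0.001,0,0],[0,0,0]]' --turn '[[0,0,0],[0,0,0]]' --gripper '[1,1]'

```text
time: 14.45
tool_pos: [0.506, 0.0442, 0.1587]
tool_rot: [-3.142, 0.0, -0.11]
contact_force: [-1.4, 0.0, -3.9]
opening: 0.0112
```

carry_out --translation '[[0.001,0,0],[0,0,0]]' --turn '[[0,0,0],[0,0,0]]' --gripper '[1,1]'

```text
time: 14.65
tool_pos: [0.5069, 0.0441, 0.1587]
tool_rot: [-3.142, 0.0, -0.11]
contact_force: [-1.9, 0.7, -3.4]
opening: 0.0109
```

Contact is felt (about -2 N in x). Now down onto the bead.

carry_out --translation '[[0,0,0.002],[0,0,0.002],[0,0,0]]' --turn '[[0,0,0],[0,0,0],[0,0,0]]' --gripper '[1,1,1]'

```text
time: 14.95
tool_pos: [0.5068, 0.0443, 0.1544]
tool_rot: [-3.141, 0.001, -0.11]
contact_force: [-1.5, 2.4, -3.5]
opening: 0.0108
```

carry_out --translation '[[0,0,0.001],[0,0,0.001],[0,0,0]]' --turn '[[0,0,0],[0,0,0],[0,0,0]]' --gripper '[1,1,1]'

```text
time: 15.25
tool_pos: [0.5068, 0.0448, 0.154]
tool_rot: [-3.14, -0.0, -0.11]
contact_force: [-6.1, 3.8, 8.0]
opening: 0.0109
```

carry_out --translation '[[0,0,0.001],[0,0,0]]' --turn '[[0,0,0],[0,0,0]]' --gripper '[1,1]'

```text
time: 15.45
tool_pos: [0.507, 0.0449, 0.1539]
tool_rot: [-3.14, -0.001, -0.11]
contact_force: [-8.6, 4.9, 15.1]
opening: 0.0108
```

carry_out --translation '[[-0.001,0,-0.001],[0,0,-0.0005],[0,0,0]]' --turn '[[0,0,0],[0,0,0],[0,0,0]]' --gripper '[1,1,1]'

```text
time: 15.75
tool_pos: [0.5062, 0.0446, 0.1538]
tool_rot: [-3.141, -0.001, -0.11]
contact_force: [-4.8, 4.1, 4.7]
opening: 0.0114
```

carry_out --translation '[[0,0,0],[0,0,0],[0,0,0]]' --turn '[[0,0,0],[0,0,0],[0,0,0]]' --gripper '[1,1,1]' --squeeze 9

```text
time: 16.05
tool_pos: [0.5065, 0.0446, 0.1538]
tool_rot: [-3.141, -0.001, -0.11]
contact_force: [-3.7, 4.9, 4.5]
opening: 0.0116
```

```bash
python3 - <<'E'
from look import *
w=read_camera('wrist');b=read_camera('side');a=read_camera('scene');s=robot.observe();print(s['tool_pos'],s['tool_rot'],s['contact_force'],s['torque'],s['time'])
get=lambda p,n: nets.regions_of(p,n)
for o in (a,b):
  r=get(o,'bin'); print(fit([(o,r[0]['region'])],BIN,QB)) if r else print('none')
sp=s['tool_pos'];yaw=s['tool_rot'][2]
bar=sp+[0,0,.019]+R.from_euler('z',yaw).apply([0,-.0065,0]); notch=bar+R.from_euler('z',yaw).apply([.045,0,-.100]); print('notch',notch)
ims=[]
for p,c,k in((w,(190,90,390,290),1.92),(b,(180,110,290,220),384/110)):
  im=crop(p,c,k)
  lines(im,p,place(BIN[0],QB),0,k,np.array(c[:2]),(0,255,0))
  for P in TRAY[:3]: lines(im,p,trayp(P,notch,0,yaw),0,k,np.array(c[:2]),(0,0,255))
  ims.append(im[:384,:384]);
cv2.imwrite('pics/seat.png',np.hstack(ims))
E
```

```text
[0.5065 0.0446 0.1538] [-3.1407 -0.0012 -0.1103] [-2.3441  4.1287  5.4585] [0.4869 0.6342 0.0066] 16.2
(array([ 0.6153,  0.0279, -0.0813]), np.float64(0.6320357123411432))
(array([ 0.6134,  0.0211, -0.2018]), np.float64(0.11817780335082827))
notch [0.5505 0.0332 0.0728]
```

View pics/seat.png

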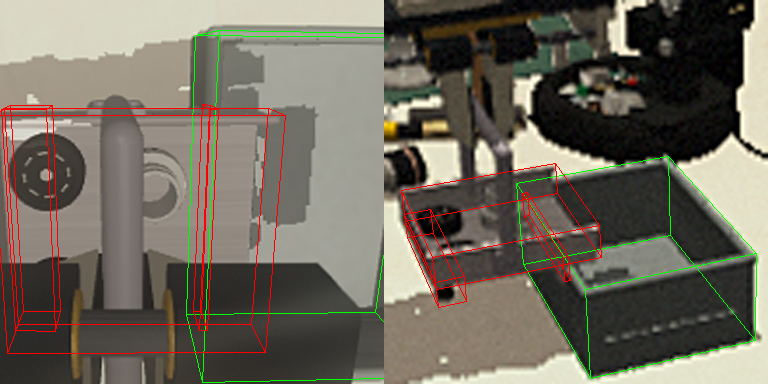

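The tray is seated. In the seat crop its nose lies over the rim (about x=205) and the bin still sits on its old outline. I'll relieve the sideways force, then start swinging.

carry_out --translation '[[0,-0.0005,0],[0,-0.0005,0],[0.0018,0,-0.0007],[0.0018,0,-0.0007],[0.0018,0,-0.0007],[0.0017,0,-0.0008],[0,0,0]]' --turn '[[0,0,0],[0,0,0],[0,0,0],[0,0,0],[0,0,0],[0,0,0],[0,0,0]]' --gripper '[1,1,1,1,1,1,1]'

```text
time: 17.0
tool_pos: [0.5135, 0.0441, 0.1562]
tool_rot: [3.141, -0.0, -0.11]
contact_force: [-3.5, -1.1, 4.7]
opening: 0.0114
```

carry_out --translation '[[0.0024,0,-0.0009],[0.0024,0,-0.0009],[0.0024,0,-0.0008],[0.0025,0,-0.0007],[0.0025,0,-0.0006],[0.0025,0,-0.0006]]' --turn '[[0,0,0],[0,0,0],[0,0,0],[0,0,0],[0,0,0],[0,0,0]]' --gripper '[1,1,1,1,1,1]'

```text
time: 17.6
tool_pos: [0.5281, 0.0427, 0.1607]
tool_rot: [-3.142, -0.0, -0.11]
contact_force: [-3.8, 0.6, 2.1]
opening: 0.0118
```

carry_out --translation '[[0.0025,0,-0.0005],[0.0025,0,-0.0004],[0.0025,0,-0.0004],[0.0025,0,-0.0003],[0.0025,0,-0.0003],[0.0026,0,-0.0003],[0.0025,0,-0.0001],[0.0026,0,-0.0001],[0.0026,0,0]]' --turn '[[0,0,0],[0,0,0],[0,0,0],[0,0,0],[0,0,0],[0,0,0],[0,0,0],[0,0,0],[0,0,0]]' --gripper '[1,1,1,1,1,1,1,1,1]'

```text
time: 18.5
tool_pos: [0.5508, 0.0403, 0.163]
tool_rot: [-3.141, -0.0, -0.11]
contact_force: [-2.9, -0.7, 1.5]
opening: 0.0116
```

carry_out --translation '[[0.0025,0,0],[0.0025,0,0.0001],[0.0026,0,0.0002],[0.0025,0,0.0002],[0.0025,0,0.0002],[0.0026,0,0.0003],[0.0025,0,0.0004],[0.0025,0,0.0004],[0.0026,0,0.0005]]' --turn '[[0,0,0],[0,0,0],[0,0,0],[0,0,0],[0,0,0],[0,0,0],[0,0,0],[0,0,0],[0,0,0]]' --gripper '[1,1,1,1,1,1,1,1,1]'

```text
time: 19.4
tool_pos: [0.5734, 0.0377, 0.1606]
tool_rot: [-3.141, -0.0, -0.11]
contact_force: [-0.9, 0.5, 0.7]
opening: 0.0115
```

```bash
python3 - <<'E'
from look import *
w=read_camera('wrist');b=read_camera('side');s=robot.observe();print(s['tool_pos'],s['tool_rot'],s['contact_force'],s['torque'],s['time'])
ims=[]
rim=np.array([.5505,.0332,.0725])
for p,c,k in((w,(170,60,410,300),1.6),(b,(180,110,290,220),384/110)):
  im=crop(p,c,k)
  lines(im,p,place(BIN[0],QB),0,k,np.array(c[:2]),(0,255,0))
  for P in TRAY[:1]: lines(im,p,trayp(P,rim,np.radians(36),-.11),0,k,np.array(c[:2]),(0,0,255))
  ims.append(im[:384,:384]);
cv2.imwrite('pics/sw36.png',np.hstack(ims))
E
```

```text
[0.5735 0.0377 0.1606] [-3.1415 -0.0004 -0.1101] [-1.202   0.1411  0.8687] [-0.0682  0.2968  0.026 ] 19.5
```

View pics/sw36.png

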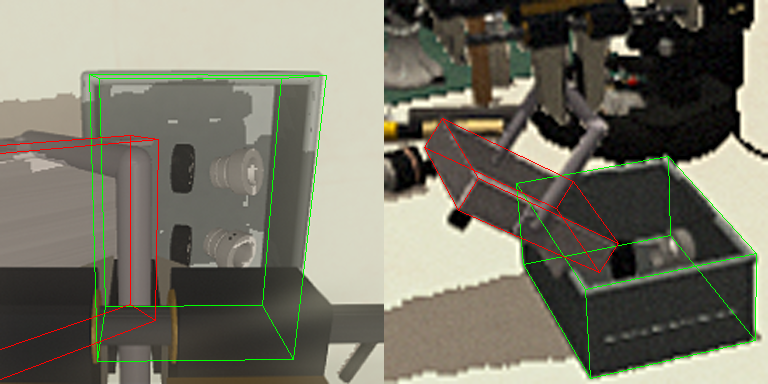

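At 36° the tray model matches and all four parts are already in the bin (caps at (182,167),(180,245); rings at (235,170),(232,245)). The bin is within about 2 mm of its outline. I'll continue to steep.

carry_out --translation '[[0.0025,0,0.0006],[0.0025,0,0.0006],[0.0024,0,0.0007],[0.0024,0,0.0008],[0.0024,0,0.0008],[0.0024,0,0.0008],[0.0024,0,0.0009],[0.0023,0,0.001],[0.0023,0,0.001]]' --turn '[[0,0,0],[0,0,0],[0,0,0],[0,0,0],[0,0,0],[0,0,0],[0,0,0],[0,0,0],[0,0,0]]' --gripper '[1,1,1,1,1,1,1,1,1]'

```text
time: 20.4
tool_pos: [0.5948, 0.0354, 0.1534]
tool_rot: [-3.142, 0.0, -0.11]
contact_force: [-1.1, 0.5, 0.6]
opening: 0.0116
```

carry_out --translation '[[0.0023,0,0.0011],[0.0023,0,0.0011],[0.0023,0,0.0012],[0.0022,0,0.0012],[0.0022,0,0.0013],[0.0022,0,0.0013],[0.0021,0,0.0014],[0.0021,0,0.0014],[0.0022,0,0.0014]]' --turn '[[0,0,0],[0,0,0],[0,0,0],[0,0,0],[0,0,0],[0,0,0],[0,0,0],[0,0,0],[0,0,0]]' --gripper '[1,1,1,1,1,1,1,1,1]'

```text
time: 21.3
tool_pos: [0.6145, 0.0332, 0.1419]
tool_rot: [-3.142, 0.0, -0.11]
contact_force: [-1.3, 1.1, 0.6]
opening: 0.0116
```

carry_out --translation '[[0.002,0,0.0016],[0.002,0,0.0016],[0.002,0,0.0016],[0.0019,0,0.0017],[0.0019,0,0.0017],[0.0019,0,0.0017],[0.0018,0,0.0018],[0.0018,0,0.0018],[0.0018,0,0.0018]]' --turn '[[0,0,0],[0,0,0],[0,0,0],[0,0,0],[0,0,0],[0,0,0],[0,0,0],[0,0,0],[0,0,0]]' --gripper '[1,1,1,1,1,1,1,1,1]'

```text
time: 22.2
tool_pos: [0.6314, 0.0314, 0.1266]
tool_rot: [-3.142, 0.0, -0.11]
contact_force: [-1.7, 0.5, -0.6]
opening: 0.0117
```

carry_out --translation '[[0.0013,0,0.0014],[0.0012,0,0.0014],[0.0012,0,0.0014],[0,0,0],[0,0,0],[0,0,0],[0,0,0],[0,0,0]]' --turn '[[0,0,0],[0,0,0],[0,0,0],[0,0,0],[0,0,0],[0,0,0],[0,0,0],[0,0,0]]' --gripper '[1,1,1,1,1,1,1,1]'

```text
time: 23.0
tool_pos: [0.6349, 0.031, 0.1226]
tool_rot: [-3.142, 0.0, -0.11]
contact_force: [-1.3, -0.2, -1.3]
opening: 0.0114
```

```bash
python3 - <<'E'
from look import *
w=read_camera('wrist');b=read_camera('side');s=robot.observe();print(s['tool_pos'],s['tool_rot'],s['contact_force'],s['torque'],s['time'])
ims=[]
rim=np.array([.5505,.0332,.0725])
for p,c,k in((w,(170,60,410,300),1.6),(b,(180,110,290,220),384/110)):
  im=crop(p,c,k)
  lines(im,p,place(BIN[0],QB),0,k,np.array(c[:2]),(0,255,0))
  for P in TRAY[:1]: lines(im,p,trayp(P,rim,np.radians(75),-.11),0,k,np.array(c[:2]),(0,0,255))
  ims.append(im[:384,:384]);
cv2.imwrite('pics/sw75.png',np.hstack(ims))
E
```

```text
[0.635  0.0309 0.1226] [-3.1416  0.0002 -0.11  ] [-1.3164 -0.435  -0.8487] [-0.0377  0.3992  0.0106] 23.1
```

View pics/sw75.png

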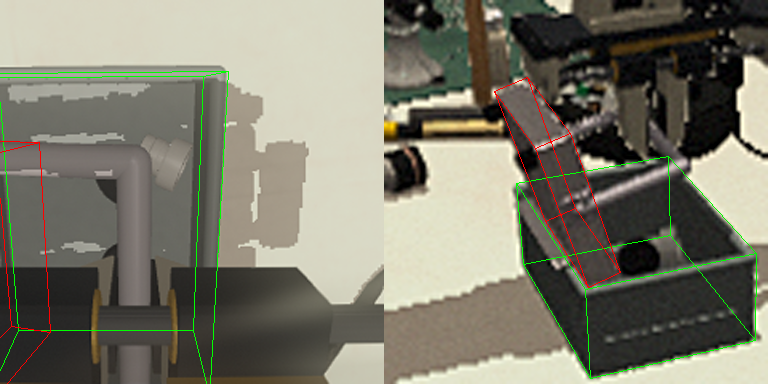

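The tray stands at about 75° and is empty; parts are in the bin. I'll swing back along the same arc, still hooked.

carry_out --translation '[[-0.0018,0,-0.0021],[-0.0019,0,-0.0021],[-0.0027,0,-0.0027],[-0.0027,0,-0.0027],[-0.0029,0,-0.0026],[-0.0028,0,-0.0025],[-0.003,0,-0.0024],[-0.003,0,-0.0024],[-0.0032,0,-0.0021],[-0.0032,0,-0.0021]]' --turn '[[0,0,0],[0,0,0],[0,0,0],[0,0,0],[0,0,0],[0,0,0],[0,0,0],[0,0,0],[0,0,0],[0,0,0]]' --gripper '[1,1,1,1,1,1,1,1,1,1]'

```text
time: 24.1
tool_pos: [0.6089, 0.0338, 0.1476]
tool_rot: [-3.141, -0.003, -0.11]
contact_force: [4.6, -0.2, 5.4]
opening: 0.0115
```

carry_out --translation '[[-0.0033,0,-0.0019],[-0.0033,0,-0.0019],[-0.0035,0,-0.0017],[-0.0034,0,-0.0017],[-0.0036,0,-0.0014],[-0.0035,0,-0.0014],[-0.0037,0,-0.0011],[-0.0036,0,-0.0011],[-0.0037,0,-0.0009],[-0.0037,0,-0.0009]]' --turn '[[0,0,0],[0,0,0],[0,0,0],[0,0,0],[0,0,0],[0,0,0],[0,0,0],[0,0,0],[0,0,0],[0,0,0]]' --gripper '[1,1,1,1,1,1,1,1,1,1]'

```text
time: 25.1
tool_pos: [0.5729, 0.0377, 0.1613]
tool_rot: [3.142, -0.001, -0.11]
contact_force: [2.6, -0.8, 6.9]
opening: 0.0114
```

carry_out --translation '[[-0.0038,0,-0.0008],[-0.0038,0,-0.0008],[-0.0038,0,-0.0005],[-0.0038,0,-0.0004],[-0.0038,0,-0.0002],[-0.0038,0,-0.0001],[-0.0038,0,0.0001],[-0.0039,0,0.0001],[-0.0038,0,0.0004],[-0.0038,0,0.0004]]' --turn '[[0,0,0],[0,0,0],[0,0,0],[0,0,0],[0,0,0],[0,0,0],[0,0,0],[0,0,0],[0,0,0],[0,0,0]]' --gripper '[1,1,1,1,1,1,1,1,1,1]'

```text
time: 26.1
tool_pos: [0.5343, 0.0421, 0.1616]
tool_rot: [-3.141, 0.001, -0.11]
contact_force: [-0.5, -0.2, 0.2]
opening: 0.0114
```

carry_out --translation '[[-0.0037,0,0.0006],[-0.0037,0,0.0007],[-0.0037,0,0.0009],[-0.0037,0,0.0009],[-0.0036,0,0.0012],[-0.0036,0,0.0012],[-0.0035,0,0.0014],[-0.0034,0,0.0014],[0,0,0]]' --turn '[[0,0,0],[0,0,0],[0,0,0],[0,0,0],[0,0,0],[0,0,0],[0,0,0],[0,0,0],[0,0,0]]' --gripper '[1,1,1,1,1,1,1,1,1]'

```text
time: 27.0
tool_pos: [0.5057, 0.0452, 0.1536]
tool_rot: [-3.142, 0.001, -0.11]
contact_force: [-0.8, 0.5, -0.1]
opening: 0.0111
```

```bash
python3 - <<'E'
from look import *
w=read_camera('wrist');b=read_camera('side');s=robot.observe();print(s['tool_pos'],s['tool_rot'],s['contact_force'],s['torque'],s['time'])
ims=[]
sp=s['tool_pos'];yaw=s['tool_rot'][2]
bar=sp+[0,0,.019]+R.from_euler('z',yaw).apply([0,-.0065,0]); notch=bar+R.from_euler('z',yaw).apply([.045,0,-.100]); print('notch',notch)
for p,c,k in((w,(170,60,410,300),1.6),(b,(180,110,290,220),384/110)):
  im=crop(p,c,k)
  lines(im,p,place(BIN[0],QB),0,k,np.array(c[:2]),(0,255,0))
  for P in TRAY[:2]: lines(im,p,trayp(P,notch,0,-.11),0,k,np.array(c[:2]),(0,0,255))
  ims.append(im[:384,:384]);
cv2.imwrite('pics/back.png',np.hstack(ims))
E
```

```text
[0.5062 0.0452 0.1538] [-3.1415  0.0003 -0.11  ] [-0.9937 -0.7472 -0.0949] [0.0121 0.1873 0.0603] 27.1
notch [0.5502 0.0338 0.0728]
```

View pics/back.png

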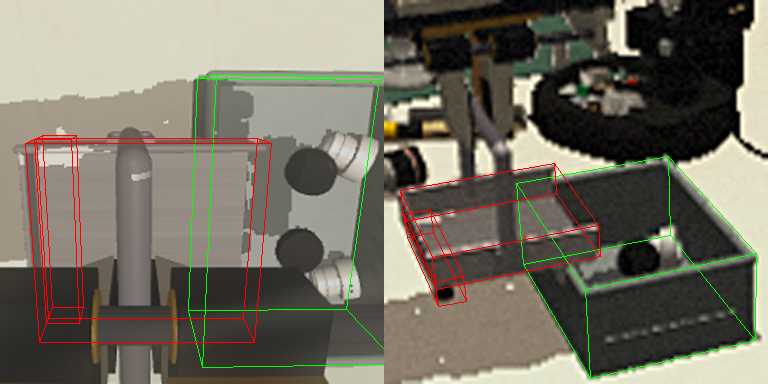

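The tray is back level and empty, with both caps and both rings lying in the bin. I'll grip firmly, lift off the rim and carry the tray back to its free spot.

carry_out --translation '[[0,0,0],[0,0,0],[0,0,0],[-0.001,0,-0.003],[-0.002,0,-0.006],[-0.003,0,-0.01],[0,0,-0.012],[0,0,-0.01],[0,0,-0.004],[0,0,0]]' --turn '[[0,0,0],[0,0,0],[0,0,0],[0,0,0],[0,0,0],[0,0,0],[0,0,0],[0,0,0],[0,0,0],[0,0,0]]' --gripper '[1,1,1,1,1,1,1,1,1,1]' --squeeze 25

```text
time: 28.1
tool_pos: [0.5007, 0.0458, 0.1996]
tool_rot: [-3.141, -0.002, -0.11]
contact_force: [0.1, -0.3, -2.3]
opening: 0.0113
```

carry_out --translation '[[0,0.008,0],[0,0.016,0],[0.001,0.022,0],[0.001,0.024,0],[0.001,0.024,0],[0.001,0.024,0],[0.001,0.024,0],[0.001,0.024,0],[0.001,0.024,0],[0.001,0.024,0]]' --turn '[[0,0,0],[0,0,0],[0,0,0],[0,0,0],[0,0,0],[0,0,0],[0,0,0],[0,0,0],[0,0,0],[0,0,0]]' --gripper '[1,1,1,1,1,1,1,1,1,1]'

```text
time: 29.1
tool_pos: [0.4841, -0.1691, 0.1981]
tool_rot: [-3.141, 0.001, -0.11]
contact_force: [0.3, 0.3, -1.7]
opening: 0.0115
```

carry_out --translation '[[0.001,0.024,0],[0,0.024,0],[0,0.024,0],[0,0.022,0],[0,0.018,0],[0,0.012,0],[0,0.006,0],[0,0,0],[0,0,0],[0,0,0]]' --turn '[[0,0,0],[0,0,0],[0,0,0],[0,0,0],[0,0,0],[0,0,-0.036],[0,0,-0.036],[0,0,-0.036],[0,0,-0.036],[0,0,0]]' --gripper '[1,1,1,1,1,1,1,1,1,1]'

```text
time: 30.1
tool_pos: [0.4714, -0.2973, 0.1982]
tool_rot: [-3.141, 0.001, 0.034]
contact_force: [0.4, -1.0, -2.7]
opening: 0.0109
```

carry_out --translation '[[0,0,0.012],[0,0,0.02],[0,0,0.022],[0,0,0.02],[0,0,0.014],[0,0,0.008],[0,0,0.003],[0,0,0.002],[0,0,0]]' --turn '[[0,0,0],[0,0,0],[0,0,0],[0,0,0],[0,0,0],[0,0,0],[0,0,0],[0,0,0],[0,0,0]]' --gripper '[1,1,1,1,1,1,1,1,1]'

```text
time: 31.0
tool_pos: [0.472, -0.2973, 0.0981]
tool_rot: [3.141, -0.001, 0.034]
contact_force: [0.2, 1.0, -2.6]
opening: 0.011
```

carry_out --translation '[[0,0,0.0015],[0,0,0.0015],[0,0,0]]' --turn '[[0,0,0],[0,0,0],[0,0,0]]' --gripper '[1,1,1]'

```text
time: 31.3
tool_pos: [0.4718, -0.2971, 0.0949]
tool_rot: [3.142, -0.0, 0.034]
contact_force: [0.4, -0.6, -1.9]
opening: 0.0113
```

carry_out --translation '[[0,0,0.001],[0,0,0.001],[0,0,0]]' --turn '[[0,0,0],[0,0,0],[0,0,0]]' --gripper '[1,1,1]'

```text
time: 31.6
tool_pos: [0.4717, -0.297, 0.0929]
tool_rot: [-3.141, 0.0, 0.034]
contact_force: [-1.2, 1.1, -0.3]
opening: 0.0115
```

carry_out --translation '[[0,0,0.001],[0,0,0]]' --turn '[[0,0,0],[0,0,0]]' --gripper '[1,1]'

```text
time: 31.8
tool_pos: [0.4717, -0.297, 0.0928]
tool_rot: [3.141, -0.0, 0.034]
contact_force: [-3.5, 3.0, 6.3]
opening: 0.0113
```

carry_out --translation '[[0,0,-0.001],[0,0,0],[0,0,0],[0,0,0]]' --turn '[[0,0,0],[0,0,0],[0,0,0],[0,0,0]]' --gripper '[1,1,1,1]' --squeeze 4

```text
time: 32.2
tool_pos: [0.4717, -0.297, 0.0927]
tool_rot: [-3.141, 0.0, 0.034]
contact_force: [-0.5, -0.3, -0.7]
opening: 0.0115
```

carry_out --translation '[[0,0,0],[0,0,0],[0,0,0],[0,0,0],[0,0,0],[0,0,0],[0,0,0],[0,0,0],[0,0,0],[0,0,0]]' --turn '[[0,0,0],[0,0,0],[0,0,0],[0,0,0],[0,0,0],[0,0,0],[0,0,0],[0,0,0],[0,0,0],[0,0,0]]' --gripper '[-1,-1,-1,-1,-1,-1,-1,-1,-1,-1]'

```text
time: 33.2
tool_pos: [0.4718, -0.2971, 0.0928]
tool_rot: [-3.142, -0.0, 0.034]
contact_force: [0.6, -0.1, 0.0]
opening: 0.0871
```

carry_out --translation '[[0,0,-0.01],[0,0,-0.02],[0,0,-0.03],[0,0,-0.03],[0,0,-0.03],[0,0,-0.01],[0,0,0],[0,0,0]]' --turn '[[0,0,0],[0,0,0],[0,0,0],[0,0,0],[0,0,0],[0,0,0],[0,0,0],[0,0,0]]' --gripper '[-1,-1,-1,-1,-1,-1,-1,-1]'

```text
time: 34.0
tool_pos: [0.4713, -0.2968, 0.2217]
tool_rot: [-3.14, 0.001, 0.034]
contact_force: [-0.4, -1.0, -1.6]
opening: 0.092
```

```bash
python3 - <<'E'
from look import *
a=read_camera('scene');b=read_camera('side');s=robot.observe();print(s['tool_pos'],s['contact_force'],s['opening'],s['time'])
r=nets.regions_of(a,'bin')[0]['region'];print(fit([(a,r)],BIN,QB)); r=nets.regions_of(b,'bin')[0]['region'];print(fit([(b,r)],BIN,QB))
A=cv2.resize(a['img'][100:384,110:394,::-1],(400,400));B=cv2.resize(b['img'][130:330,180:380,::-1],(400,400))
cv2.imwrite('pics/end.png',np.hstack([A,B]))
E
```

```text
[ 0.4711 -0.2966  0.2211] [0.4341 0.2503 0.224 ] 0.09183220489946248 34.1
(array([ 0.6129,  0.0262, -0.0995]), np.float64(0.11789184556958489))
(array([ 0.62  ,  0.0146, -0.3537]), np.float64(0.21557632112387137))
```

View pics/end.png

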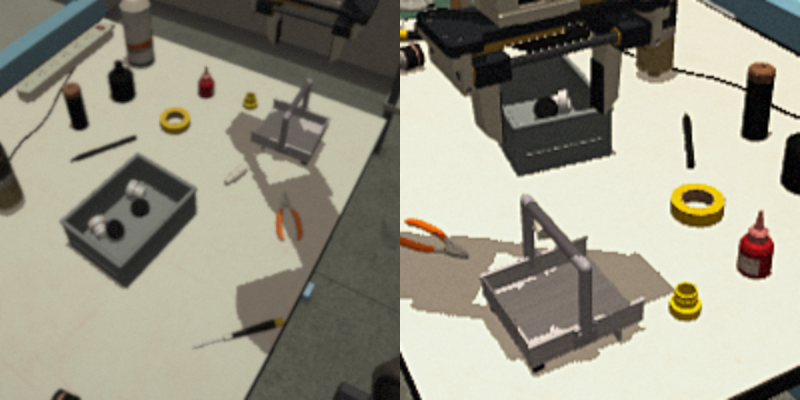

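The end view shows the empty tray upright at (290,125) with the gripper clear of it. All four parts are in the bin near (120,215) and the bystanders look unmoved. I'm handing in.

```bash
python3 -c "
from cell import robot
print(robot.hand_in())"
```

```text
the job is handed in; nothing more can be done
None
```

The four parts are in the grey bin, and the empty tray stands upright on the bench, released. I carried it level by its bar and hooked the strip behind the middle of the near rim. I then swung it hooked to about 75° nose down and back the same way, and set it down near its starting spot. The job was handed in at about 34 s of the 72 s allowed.

**Last checks:**
- **Parts and tray:** the final pictures show both caps and both rings in the bin. The gripper is open, about 130 mm above where it let go, with the contact force near zero.
- **Bystanders and yellow ring:** they look undisturbed by eye; I did not measure their positions again.
- **Bin position:** the last fit from the scene camera puts the bin within about 1–2 mm and 0.5° of where it started.
- **Check that disagreed:** the side-camera fit gave a clearly different bin yaw (-0.35 rad against about -0.11). The gripper covered part of the bin in that view, so I did not trust it.
- **Forces:** the most I read while seating the hook was about 19 N downward on the rim with 10 N sideways, and I eased it off straight away. While swinging up, the sideways force stayed under about 4 N. On the way back it reached 4.6 N.

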